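# Trip test on the packing bench's breaker box

## Robot

A 7-joint arm with a two-finger parallel gripper is mounted at the origin on the work surface. World frame = base frame: x ahead of the robot, y to its left, z up, the work surface at z = 0. Lengths are in m, angles in rad, forces in N, time in s.
With the tool pointing down it reaches from about 0.425 to 0.95 m from the base axis. Payload 16.7 kg.
Tool frame: the origin (TCP) lies midway between the tips of the shut fingers; the grasp point (between the pads) lies 19 mm behind it (env.grasp_offset is the distance from the TCP to the grasp point, in m); z points along the fingers, y is the direction in which the jaws open and shut (so a half turn about z gives the same grasp; the last joint's range is limited). The gripper opens to 94 mm and grips with 3 to 60 N. Pads are 16 mm wide; open, the fingers measure 119 mm over their backs; the gripper's body (75 mm by 177 mm) begins 78 mm behind the grasp point.
Start: joints at [1.121, 0.426, 0.074, 1.606, -0.034, 1.111, -0.067], TCP at [0.2, -0.645, 0.205] pointing down, gripper open.
Joint ranges: [-2.85, 2.85], [-0.5, 2.14], [-1.23, 1.37], [0.21, 2.46], [-1.02, 4.16], [0.16, 2.05], [-2.73, 2.73]. Speed limits (rad/s): [1.89, 1.89, 2.39, 2.39, 3.01, 3.01, 3.01].

## Interface

Orientations are given as a unit quaternion [w, x, y, z].
In Python, from rig import env, vision gives the robot as it stands. The module is installed in compiled form; this text tells all that it offers.
- The arm moves only by the tool play_rows, never from a script. Its argument "series" is a list of rows, each a list of 5 numbers: the shift along the world's x, y, z in cm, then the turn about the world's z in rad, then the closure in counts, from 0 (fully open) to 255 (shut). A call has 1 to 20 rows; each row is the pose to reach, as a shift and turn from the pose commanded when the call began; what a row does not reach only later rows make up. A row lasts 1/12 s, in which the tool goes at most 41.7 mm and 7.16 degrees, less where a joint would pass 70% of its speed; a pose out of reach is approached as far as the arm can. A call with a gripper value outside its range is refused whole. The fingers move at their own pace and stop on an object; "newtons" is the grip in N (left out, the last holds). Time passes only in rows, so rows that repeat a pose let the fingers close. It gives the time, the measured TCP pose, the force and the opening at its end, in the units of the state.
- env.sense(): the state, without advancing time (a new reading comes with each control period).
- vision.get_image(name): name is "scene" or "top" or "wrist"; returns the picture (420x560x3 uint8, red, green, blue); there is no depth.
- vision.get_calibration(name): a dict with "mtx" (3x3 intrinsics, pixels), "k1" (the pictures are not rectified: a ray, as slopes to the right and down, at radius r is drawn at 1 + k1 r^2 times it, then the intrinsics apply), "xyz" and "orientation" of the camera in the world. Camera axes: x right, y down, z forward; pixel columns grow to the right and rows downward; lengths in m; the calibration is good to about 2 mm. A picture is of the moment at which its call begins: read the wrist's pose just before it. get_calibration takes no time and is no camera call; for the wrist camera it gives the pose at the moment of the call.
- env.sign_off(): hands the job in, once; it reports no verdict.
The state is a dict: "t": time; "joint_pos": joint angles; "qd": joint speeds; "joint_torque": joint torques, N m; "eef_pos": TCP position; "ee_rot": TCP orientation; "wrist_force": force on the tool from outside, world axes, zero at the start; "wrist_torque": the same for the moment, N m; "width": finger opening in m.
Only numpy, scipy, OpenCV 4.12 (cv2) and the standard library are available. Lean on these libraries where they do the work, as an engineer would, in place of code of your own. Each camera call takes 0.05 s, during which the arm holds its last target. There are 200 camera calls.

## Task

Do the start-of-shift safety test on the breaker box of the jar packing bench: press the round test button in until the U-shaped lever drops down, then lift the lever all the way back up until it latches and stays up on its own. Leave the jars and the label roll standing where they are.

Things in the scene. Friction and masses are not known exactly. Their poses are not given: they have to be found in the camera images.
- breaker_box: Grey wedge-shaped metal box fixed to the bench, 200 (x) x 320 (y) mm, 60 mm high in front, 200 mm at the back. Origin: centre of its underside; own z up, own -x is its front, roughly towards the robot. Its top is a flat panel rising 35 degrees from front to back (normal in box axes (-0.574, 0, 0.819)). Round test button on the panel's +y half, U-shaped lever on its -y half.
- hood_edge (a point): Middle of the front edge of the clear plastic splash hood above the button: a level sheet 6 mm thick, 275 mm above the bench, 120 mm wide, reaching from box x = -45 mm (this edge) to the box's back, box y 10 to 130 mm, on a clear upright sheet at the back. Under it the button is reached only with a tool tilted about 25 to 50 degrees, from the front and above.
- button_face (a point): Centre of the outer face of the round black test button, 44 mm in diameter, standing 30 mm proud of the panel (20 mm proud of its grey collar). In the box's axes it lies at (-30, 70, 146) mm when out. It moves in along the panel's inward normal; this point moves with it.
- test_button (a joint): Travel of the test button in m: 0 out, 0.012 fully in. A spring pushes it back (1.5 N at the start, 4.5 N fully in). The lever is released at about 0.007. While the lever is latched again the button is drawn in a little and springs out with a click.
- lever_bar (a point): Middle of the lever's grip bar: a steel bar 16 mm thick, 98 mm long along the box's y axis, 86 mm clear between the two side arms (12 mm thick) that carry it. It moves with the lever. In the box's axes it is at about (-1, -80, 265) mm with the lever up and (-88, -80, 189) mm with the lever down.
- lever_hinge (a point): Middle of the lever's hinge axis, which runs along the box's y axis; fixed on the box at (18, -80, 157) mm in its axes. The grip bar's centre circles it at 110 mm.
- trip_lever (a joint): Angle of the lever in rad: about 0 to 0.03 latched up (leaning 10 degrees from vertical to the box's front), 1.1 dropped (73 degrees). Latched, it cannot be pulled down. Dropped, a spring and its weight hold it down; about 4 N at the bar lifts it. To latch, lift it slightly past 0, to about -0.03 (its stop is at -0.08); let go earlier, it falls again.
- jar_a: Bystander: amber glass jar with a brass-coloured lid, 70 mm in diameter, 75 mm high, standing at the box's +y side. Origin: centre of its underside, z up.
- jar_b: Bystander: the same kind of jar at the box's -y side. Origin: centre of its underside, z up.
- label_roll: Bystander: white roll of paper labels standing on end in front of the box, 84 mm outside diameter, 40 mm bore, 60 mm high. Origin: centre of its underside, z up.

How it is judged:
By the outcome, as a careful person would: the job done as asked, in the order asked, and still so for the second after the job is handed in, with the robot touching nothing.
It also fails if it takes over 48 s, if anything falls off the work surface, if the arm or the gripper's body presses on something with over 40 N, if the wrist force passes 120 N, or if a joint passes its speed limit or range.

## Working session

There is one attempt and no reset: what is moved stays moved. The work goes in short steps, Python scripts to look and compute and a tool call to move; the robot and the scene stay as the last step left them, time stands still between calls to the robot, and variables do not carry over. Pictures are saved under pics/ and viewed, about 8 in all and at most 12, crops included, and the job is handed in when it is done.

Besides the shell and the picture viewer there is one more tool, called after ">>>" as name(argument=value, ...) on one line, values as JSON. play_rows: Moves the arm, as the interface text tells. Its arguments: {"type":"object","properties":{"series":{"type":"array","items":{"type":"array","items":{"type":"number"}}},"newtons":{"type":"number"}},"required":["series"]}

```bash
mkdir -p pics; python3 - <<'E'
from rig import env, vision
import cv2
s=env.sense();print(s)
for n in("scene","top"):
    cv2.imwrite(f"pics/{n}0.png",vision.get_image(n)[:,:,::-1]);c=vision.get_calibration(n);print(n,c)
E
```

```text
{'t': 0.0, 'joint_pos': array([ 1.12047571,  0.42671502,  0.0738342 ,  1.60661197, -0.03408808,
        1.11081139, -0.06703949]), 'qd': array([-1.50984572e-03, -1.43922768e-03,  3.70418399e-04,  4.20242778e-04,
       -7.23970249e-05,  1.70709058e-03,  9.90717787e-04]), 'joint_torque': array([-2.57373049e-04, -9.35824871e+01,  3.66713896e+00, -4.54207528e+01,
       -4.86877270e-02,  1.98123290e-02,  1.40065313e-04]), 'eef_pos': array([ 0.19984883, -0.64426872,  0.20478427]), 'ee_rot': array([-6.27062891e-04,  9.88705789e-01,  1.49868107e-01, -1.44407350e-04]), 'wrist_force': array([-0.09195131,  0.7327333 , -0.78210289]), 'wrist_torque': array([0.0214873 , 0.00196105, 0.06974382]), 'width': 0.09431114050131933}
scene {'mtx': array([[468.2724467 ,   0.        , 273.36561537],
       [  0.        , 468.2724467 , 211.76177826],
       [  0.        ,   0.        ,   1.        ]]), 'k1': -0.15051175960436056, 'xyz': array([0.35465396, 0.7830058 , 1.0684784 ]), 'orientation': array([ 0.04549481, -0.13157331,  0.92700543, -0.34825224])}
top {'mtx': array([[460.60287551,   0.        , 278.88366262],
       [  0.        , 460.60287551, 205.01052116],
       [  0.        ,   0.        ,   1.        ]]), 'k1': -0.07334735107976334, 'xyz': array([0.419073  , 0.0438773 , 1.28619343]), 'orientation': array([ 0.0501055 , -0.70499692,  0.70515106, -0.05683979])}
```

View pics/scene0.png

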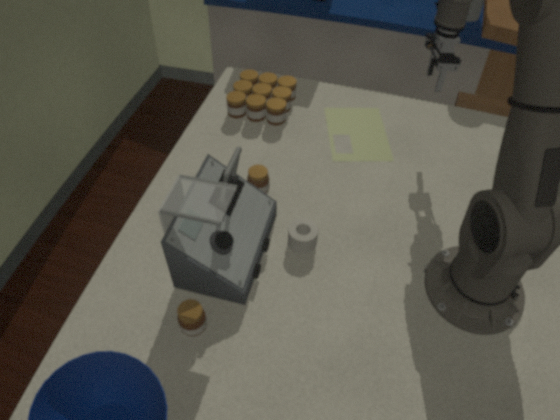

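View pics/top0.png

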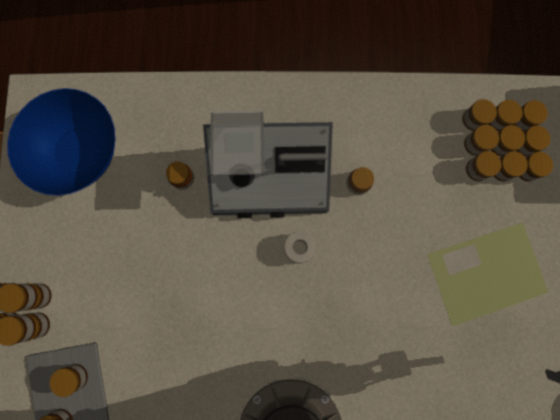

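The scene view shows the box with its hood and button (222,241), the lever up at (234,165), jars at (190,315) and (258,177), and the roll at (303,236). The top view shows the box from about (207,123) to (330,214), with the roll at (299,247). I'll enlarge both.

```bash
python3 - <<'E'
import cv2
a=cv2.imread("pics/top0.png")[95:275,150:390];cv2.imwrite("pics/topc.png",cv2.resize(a,None,fx=3.3,fy=3.3,interpolation=cv2.INTER_CUBIC))
a=cv2.imread("pics/scene0.png")[140:340,140:340];cv2.imwrite("pics/scenec.png",cv2.resize(a,None,fx=3,fy=3,interpolation=cv2.INTER_CUBIC))
E
```

```text
(no output)
```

View pics/topc.png

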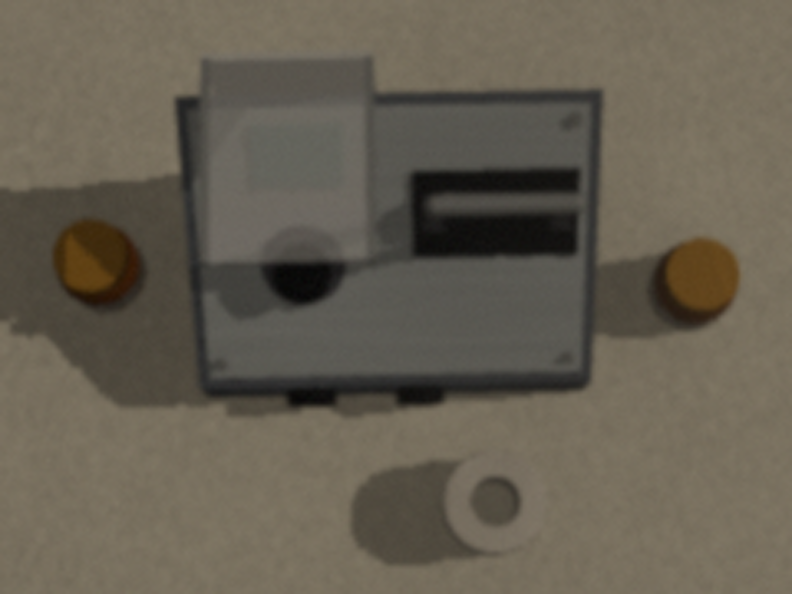

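View pics/scenec.png

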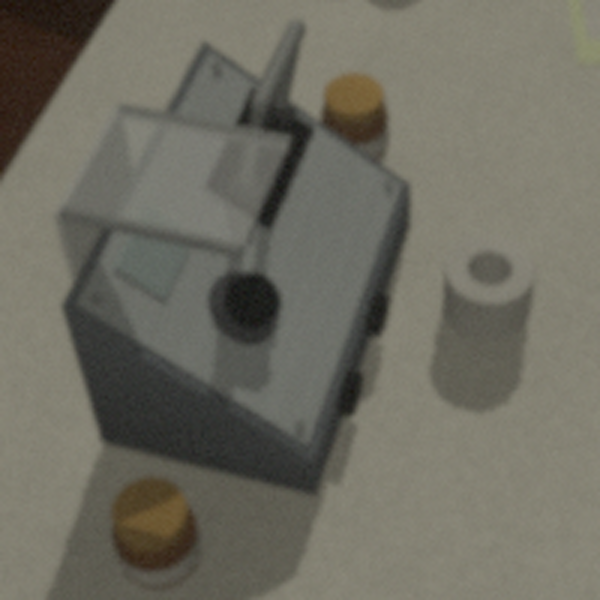

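```bash
cat > h.py <<'E'
from rig import env, vision
import cv2, numpy as np
from scipy.spatial.transform import Rotation as R
from scipy.optimize import least_squares
def rot(q): return R.from_quat(np.r_[q[1:],q[0]])
def proj(n,P):
    c=vision.get_calibration(n); r=rot(c["orientation"]).inv()
    t=-r.apply(c["xyz"])
    return cv2.projectPoints(np.array(P,float).reshape(-1,1,3),r.as_rotvec(),t,c["mtx"],np.array([c["k1"],0,0,0.]))[0][:,0]
def at_z(n,uv,z):
    c=vision.get_calibration(n)
    u=cv2.undistortPoints(np.array([[uv]],float),c["mtx"],np.array([c["k1"],0,0,0.]))[0,0]
    d=rot(c["orientation"]).apply([*u,1]); return c["xyz"]+d*(z-c["xyz"][2])/d[2]
def T(p,P): return R.from_euler('z',p[2]).apply(np.array(P,float)/1000)+[p[0],p[1],0]
E
python3 - <<'E'
from h import *
top=np.array([(180,98),(600,92),(205,388),(588,382),(199,263),(372,261),(300,268)])/3.3+[150,95]
tb=[(100,160,200),(100,-160,200),(-100,160,60),(-100,-160,60),(-45,130,278),(-45,10,278),(-30,70,146)]
sc=np.array([(68,303),(105,442),(315,492),(408,185),(205,43),(240,250),(292,140),(251,302)])/3.+[140,140]
sb=[(100,160,200),(100,160,0),(-100,160,0),(-100,-160,60),(100,-160,200),(-45,130,275),(-45,10,275),(-30,70,146)]
f=lambda p:np.r_[(proj("top",T(p,tb))-top).ravel(),(proj("scene",T(p,sb))-sc).ravel()]
s=least_squares(f,[.7,0,0],loss="soft_l1");p=s.x;print(p,np.round(f(p).reshape(-1,2),1).tolist())
np.save("p.npy",p)
for n,q in dict(button=(-30,70,146),hood=(-45,70,275),up=(-1,-80,265),down=(-88,-80,189)).items():print(n,T(p,[q]).round(3))
for n,u,v,z in(("jara",97,262,.075),("jarb",701,277,.075),("roll",494,503,.06)):print(n,at_z("top",(u/3.3+150,v/3.3+95),z).round(3))
for n,u,v,z in(("jara",150,505,.075),("jarb",354,97,.075),("roll",490,270,.06)):print(n,at_z("scene",(u/3+140,v/3+140),z).round(3))
E
```

```text
[0.68821857 0.05690794 0.01459253] [[-1.0, -0.6], [1.8, -0.4], [-1.5, -0.2], [1.4, -0.0], [0.6, 0.0], [1.8, -0.1], [0.9, 3.7], [-2.4, 1.2], [-1.3, 0.3], [-0.1, 1.7], [1.0, 0.3], [-0.4, -0.6], [0.2, 1.9], [-0.2, 0.7], [2.9, -1.7]]
button [[0.657 0.126 0.146]]
hood [[0.642 0.126 0.275]]
up [[ 0.688 -0.023  0.265]]
down [[ 0.601 -0.024  0.189]]
jara [0.687 0.3   0.075]
jarb [ 0.675 -0.193  0.075]
roll [ 0.492 -0.023  0.06 ]
jara [0.694 0.3   0.075]
jarb [ 0.676 -0.193  0.075]
roll [ 0.492 -0.024  0.06 ]
```

The button at (0.657, 0.126, 0.146) and the other points match the given sizes. The row moves contain no tilt axis, but the button can only be reached with a tilted tool. Before using it near the box, I'll test in free space how "approached as far as the arm can" treats orientation.

>>> play_rows(series=[[0,0,4,0,0],[0,-4,8,0,0],[0,-8,12,0,0],[0,-12,15,0,0],[0,-16,15,0,0],[0,-20,15,0,0],[0,-24,15,0,0],[0,-28,15,0,0],[0,-32,15,0,0],[0,-36,15,0,0],[0,-40,15,0,0],[0,-44,15,0,0],[0,-46,15,0,0],[0,-46,15,0,0]])

```text
t: 1.27
eef_pos: [0.1705, -0.9235, 0.3546]
ee_rot: [-0.012, 0.991, 0.134, 0.005]
wrist_force: [-1.8, 0.6, -1.1]
width: 0.0941
```

```bash
cat > st.py <<'E'
from h import *
s=env.sense();r=rot(s["ee_rot"])
print(s["t"],s["eef_pos"].round(4),"z",r.apply([0,0,1]).round(3),"y",r.apply([0,1,0]).round(3),"tilt",np.degrees(np.arccos(-r.apply([0,0,1])[2])).round(1));print(s["joint_pos"].round(3),s["wrist_force"].round(1),s["width"].round(4))
E
python3 st.py
```

```text
1.2667 [ 0.1705 -0.9235  0.3546] z [ 0.007  0.026 -1.   ] y [ 0.266 -0.964 -0.023] tilt 1.5Traceback (most recent call last):
  File "st.py", line 3, in <module>
    print(s["t"],s["eef_pos"].round(4),"z",r.apply([0,0,1]).round(3),"y",r.apply([0,1,0]).round(3),"tilt",np.degrees(np.arccos(-r.apply([0,0,1])[2])).round(1));print(s["joint_pos"].round(3),s["wrist_force"].round(1),s["width"].round(4))
                                                                                                                                                                                                                        ^^^^^^^^^^^^^^^^
AttributeError: 'float' object has no attribute 'round'
```

>>> play_rows(series=[[0,0,0,0,0],[0,0,0,0,0],[0,0,0,0,0]])

```text
t: 1.52
eef_pos: [0.1716, -0.9229, 0.3588]
ee_rot: [-0.01, 0.991, 0.135, 0.006]
wrist_force: [0.3, -0.5, 0.0]
width: 0.0936
```

```bash
sed -i 's/s\["width"\].round(4)/round(s["width"],4)/' st.py; python3 st.py
```

```text
1.5167 [ 0.1716 -0.9229  0.3588] z [ 0.008  0.022 -1.   ] y [ 0.267 -0.964 -0.019] tilt 1.3
[ 1.241  1.067  0.769  0.259 -0.706  1.902  0.124] [ 0.3 -0.5  0. ] 0.0936
```

>>> play_rows(series=[[0,4,0,0,0],[0,8,0,0,0],[0,12,0,0,0],[0,16,0,0,0],[0,20,0,0,0],[0,20,0,0,0],[0,20,0,0,0]])

```text
t: 2.1
eef_pos: [0.1734, -0.7221, 0.3571]
ee_rot: [-0.012, 0.99, 0.138, 0.005]
wrist_force: [0.4, -1.4, 2.8]
width: 0.0941
```

```bash
python3 st.py
```

```text
2.1 [ 0.1734 -0.7221  0.3571] z [ 0.007  0.025 -1.   ] y [ 0.273 -0.962 -0.022] tilt 1.5
[ 0.748  0.616  0.917  1.233 -0.484  1.534  0.302] [ 0.4 -1.4  2.8] 0.0941
```

The next call starts from the pose actually reached, orientation included, so a tilt forced at a limit carries over. With the tool pointing down, j2+j4+j6 ≈ π. High up, j6 hits its 2.05 limit, which should tilt the fingers outward as needed. I'll go round to the front of the box and then up.

>>> play_rows(series=[[2,3,1.2,-0.02,255],[4,6,2.4,-0.04,255],[6,9,3.6,-0.06,255],[8,12,4.8,-0.08,255],[10,15,6,-0.1,255],[12,18,7.2,-0.12,255],[14,21,8.4,-0.14,255],[16,24,9.6,-0.16,255],[18,27,10.8,-0.18,255],[20,30,12,-0.2,255],[22,33,13.2,-0.22,255],[24,36,14.4,-0.24,255],[25,39.5,16,-0.262,255],[26,43,17.5,-0.262,255],[27,46.5,19,-0.262,255],[28,50,20.5,-0.262,255],[29,53.5,22,-0.262,255],[30,57,23.5,-0.262,255],[31,60.5,25,-0.262,255],[32,64,26.5,-0.262,255]])

```text
t: 3.77
eef_pos: [0.4912, -0.0817, 0.6253]
ee_rot: [-0.009, 1.0, 0.007, 0.008]
wrist_force: [1.0, -1.0, 0.1]
width: 0.0006
```

```bash
python3 st.py
```

```text
3.7667 [ 0.4912 -0.0817  0.6253] z [ 0.015  0.018 -1.   ] y [ 0.014 -1.    -0.018] tilt 1.4
[-0.776  0.     0.845  1.257 -0.021  1.87  -1.494] [ 1.  -1.   0.1] 0.0006
```

>>> play_rows(series=[[0,1,4,0,255],[0,2,8,0,255],[0,3,12,0,255],[0,4,16,0,255],[0,5,20,0,255],[0,6,24,0,255],[0,7,28,0,255],[0,8,32,0,255],[0,8,36,0,255],[0,8,40,0,255]])

```text
t: 4.6
eef_pos: [0.4877, -0.0163, 0.7293]
ee_rot: [-0.01, 0.999, 0.005, 0.033]
wrist_force: [0.2, 0.2, 0.1]
width: 0.0002
```

```bash
python3 st.py
```

```text
4.6 [ 0.4877 -0.0163  0.7293] z [ 0.065  0.02  -0.998] y [ 0.01  -1.    -0.019] tilt 3.9
[-0.937  0.059  0.961  0.994 -0.079  2.048 -1.578] [0.2 0.2 0.1] 0.0002
```

>>> play_rows(series=[[0,0,40,0,255],[0,0,40,0,255],[0,0,40,0,255],[0,0,40,0,255]])

```text
t: 4.93
eef_pos: [0.4886, -0.0148, 0.7527]
ee_rot: [-0.01, 0.998, 0.004, 0.058]
wrist_force: [-0.4, -0.5, 0.2]
width: 0.0002
```

```bash
python3 st.py
```

```text
4.9333 [ 0.4886 -0.0148  0.7527] z [ 0.116  0.021 -0.993] y [ 0.009 -1.    -0.02 ] tilt 6.8
[-1.05   0.049  1.07   0.953 -0.075  2.048 -1.584] [-0.4 -0.5  0.2] 0.0002
```

>>> play_rows(series=[[0,0,40,0,255],[0,0,40,0,255]])

```text
t: 5.1
eef_pos: [0.49, -0.0141, 0.7739]
ee_rot: [-0.011, 0.997, 0.003, 0.081]
wrist_force: [-0.9, -1.1, 0.6]
width: 0.0006
```

>>> play_rows(series=[[0,0,40,0,255],[0,0,40,0,255]])

```text
t: 5.27
eef_pos: [0.4918, -0.013, 0.795]
ee_rot: [-0.011, 0.994, 0.003, 0.104]
wrist_force: [0.1, -0.4, -0.4]
width: -0.0001
```

```bash
python3 st.py
```

```text
5.2667 [ 0.4918 -0.013   0.795 ] z [ 0.208  0.023 -0.978] y [ 0.008 -1.    -0.022] tilt 12.1
[-1.174  0.044  1.199  0.867 -0.077  2.048 -1.587] [ 0.1 -0.4 -0.4] -0.0001
```

>>> play_rows(series=[[0,0,40,0,255],[0,0,40,0,255]])

```text
t: 5.43
eef_pos: [0.4933, -0.0117, 0.8159]
ee_rot: [-0.012, 0.992, 0.003, 0.127]
wrist_force: [0.1, 0.5, 0.2]
width: 0.0004
```

>>> play_rows(series=[[0,0,40,0,255],[0,0,40,0,255]])

```text
t: 5.6
eef_pos: [0.4945, -0.0108, 0.8368]
ee_rot: [-0.012, 0.989, 0.003, 0.15]
wrist_force: [-0.6, -0.7, 0.3]
width: 0.0004
```

>>> play_rows(series=[[0,0,40,0,255],[0,0,40,0,255]])

```text
t: 5.77
eef_pos: [0.4952, -0.01, 0.8578]
ee_rot: [-0.013, 0.985, 0.002, 0.172]
wrist_force: [-0.2, 0.6, 1.1]
width: 0.0005
```

>>> play_rows(series=[[0,0,40,0,255],[0,0,40,0,255]])

```text
t: 5.93
eef_pos: [0.4954, -0.0091, 0.8786]
ee_rot: [-0.014, 0.981, 0.002, 0.194]
wrist_force: [-0.3, -0.3, 0.2]
width: 0.0003
```

```bash
python3 st.py
```

```text
5.9333 [ 0.4954 -0.0091  0.8786] z [ 0.381  0.027 -0.924] y [ 0.009 -1.    -0.026] tilt 22.5
[-1.065  0.054  1.11   0.676 -0.101  2.048 -1.596] [-0.3 -0.3  0.2] 0.0003
```

Good: 22.5° already, and tilting straight towards +x. Continuing to about 35°.

>>> play_rows(series=[[0,0,40,0,255],[0,0,40,0,255]])

```text
t: 6.1
eef_pos: [0.4948, -0.0083, 0.8992]
ee_rot: [-0.014, 0.976, 0.002, 0.216]
wrist_force: [0.3, -0.4, 0.1]
width: 0.0003
```

>>> play_rows(series=[[0,0,40,0,255],[0,0,40,0,255]])

```text
t: 6.27
eef_pos: [0.4937, -0.0073, 0.9195]
ee_rot: [-0.015, 0.971, 0.001, 0.238]
wrist_force: [0.1, 0.3, 0.2]
width: 0.0006
```

>>> play_rows(series=[[0,0,40,0,255],[0,0,40,0,255]])

```text
t: 6.43
eef_pos: [0.4919, -0.0065, 0.9395]
ee_rot: [-0.015, 0.966, 0.001, 0.26]
wrist_force: [-0.7, -0.1, -0.5]
width: 0.0001
```

>>> play_rows(series=[[0,0,40,0,255],[0,0,40,0,255]])

```text
t: 6.6
eef_pos: [0.4895, -0.0056, 0.9589]
ee_rot: [-0.016, 0.96, 0.001, 0.281]
wrist_force: [0.4, 0.5, 0.8]
width: 0.0004
```

>>> play_rows(series=[[0,0,40,0,255],[0,0,40,0,255]])

```text
t: 6.77
eef_pos: [0.4864, -0.0047, 0.9778]
ee_rot: [-0.017, 0.953, 0.001, 0.302]
wrist_force: [-0.3, 0.3, -0.6]
width: 0.0003
```

```bash
python3 st.py
```

```text
6.7667 [ 0.4864 -0.0047  0.9778] z [ 0.575  0.032 -0.818] y [ 0.012 -0.999 -0.031] tilt 35.2
[-0.825  0.086  0.945  0.425 -0.177  2.048 -1.604] [-0.3  0.3 -0.6] 0.0003
```

Tilt is 35.2°, which matches the panel normal. Now I'll come down in front of the hood.

>>> play_rows(series=[[0.5,0.8,-3.6,-0.002,255],[1.1,1.6,-7.2,-0.005,255],[1.6,2.5,-10.9,-0.007,255],[2.2,3.3,-14.5,-0.01,255],[2.8,4.1,-18.2,-0.012,255],[3.3,4.9,-21.9,-0.014,255],[3.9,5.7,-25.5,-0.017,255],[4.4,6.5,-29.2,-0.02,255],[5,7.4,-32.8,-0.022,255],[5.5,8.2,-36.5,-0.025,255],[6.1,9,-40.1,-0.027,255],[6.6,9.8,-43.8,-0.03,255],[7.2,10.6,-47.4,-0.032,255],[7.7,11.4,-51,-0.034,255],[8.3,12.3,-54.7,-0.037,255],[8.8,13.1,-58.3,-0.04,255],[9.4,13.9,-62,-0.04,255],[9.4,13.9,-62,-0.04,255]])

```text
t: 8.27
eef_pos: [0.5793, 0.1343, 0.3531]
ee_rot: [-0.01, 0.954, -0.017, 0.3]
wrist_force: [1.6, 1.6, -0.4]
width: 0.0005
```

```bash
python3 st.py
```

```text
8.2667 [0.5793 0.1343 0.3531] z [ 0.572  0.009 -0.82 ] y [-0.027 -0.999 -0.03 ] tilt 34.9
[-1.087 -0.197  0.508  2.1    0.596  0.758 -2.514] [ 1.6  1.6 -0.4] 0.0005
```

>>> play_rows(series=[[0.8,0,-3.5,0,255],[1.7,0,-7,0,255],[2.6,0,-10.5,0,255],[3.6,0,-13.5,0,255],[4.1,0,-15.5,0,255],[4.1,0,-15.5,0,255]])

```text
t: 8.77
eef_pos: [0.6195, 0.1332, 0.1973]
ee_rot: [-0.008, 0.954, -0.017, 0.299]
wrist_force: [-0.4, -0.4, -0.2]
width: 0.0006
```

```bash
python3 st.py; python3 - <<'E'
from h import *
p=np.load("p.npy");s=env.sense();r=rot(s["ee_rot"])
print("tcp in box mm",R.from_euler('z',-p[2]).apply(s["eef_pos"]-[p[0],p[1],0])*1000)
n=vision.get_image("scene");w=vision.get_image("wrist")
a=cv2.resize(n[130:330,130:330],(400,400),interpolation=cv2.INTER_CUBIC);b=cv2.resize(w,(533,400))[:,66:466]
cv2.imwrite("pics/a1.png",np.hstack([a,b])[:,:,::-1]); 
print((proj("scene",[s["eef_pos"]])-130)*2,(proj("scene",T(p,[(-30,70,146)]))-130)*2)
E
```

```text
8.7667 [0.6195 0.1332 0.1973] z [ 0.57   0.005 -0.822] y [-0.028 -0.999 -0.025] tilt 34.8
[-1.029  0.124  0.623  2.231  0.592  0.297 -2.561] [-0.4 -0.4 -0.2] 0.0006
tcp in box mm [-67.57316991  77.29893237 197.26952124]
[[218.02811202 203.00114457]] [[193.13165736 218.01780961]]
```

View pics/a1.png

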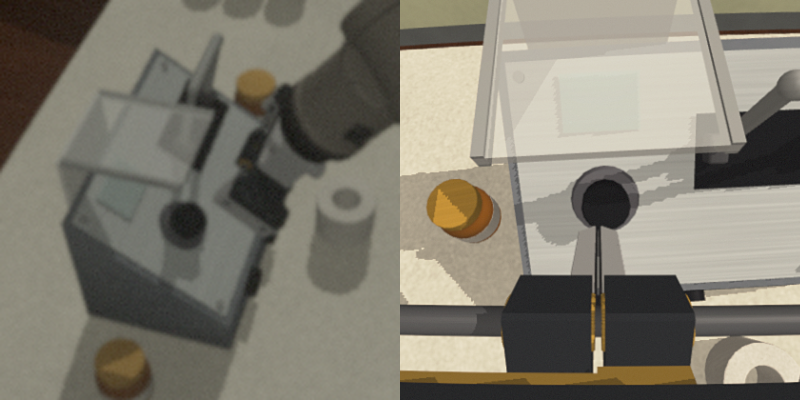

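The wrist view shows the shut fingertips at (598,228) just in front of the button (605,205), under the hood's front edge. I'll press along the normal.

>>> play_rows(series=[[1.5,0,-2.1,0,255],[2.9,0,-4.1,0,255],[3.4,0,-4.8,0,255],[3.7,0,-5.3,0,255],[4.0,0,-5.7,0,255],[4.2,0,-6.0,0,255],[4.2,0,-6.0,0,255],[4.2,0,-6.0,0,255]])

```text
t: 9.53
eef_pos: [0.6641, 0.1346, 0.1442]
ee_rot: [-0.011, 0.953, -0.019, 0.302]
wrist_force: [0.1, -0.7, 3.0]
width: 0.0002
```

```bash
python3 st.py; python3 - <<'E'
from h import *
p=np.load("p.npy");s=env.sense()
d=R.from_euler('z',-p[2]).apply(s["eef_pos"]-[p[0],p[1],0])*1000
print("tcp in box mm",d,"depth",(d-[-30,70,146])@[.574,0,-.819])
n=vision.get_image("scene");w=vision.get_image("wrist")
a=cv2.resize(n[130:330,130:330],(400,400),interpolation=cv2.INTER_CUBIC);b=cv2.resize(w,(533,400))[:,66:466]
cv2.imwrite("pics/a2.png",np.hstack([a,b])[:,:,::-1]); 
E
```

```text
9.5333 [0.6641 0.1346 0.1442] z [ 0.576  0.01  -0.818] y [-0.029 -0.999 -0.032] tilt 35.1
[-0.762  0.285  0.401  2.185  0.751  0.164 -2.729] [ 0.1 -0.7  3. ] 0.0002
tcp in box mm [-22.93346218  78.03340788 144.18139364] depth 5.545631314356309
```

View pics/a2.png

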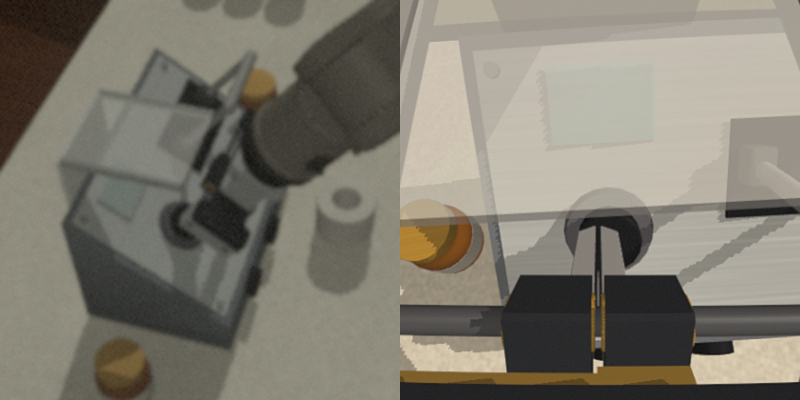

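The lever looks dropped (bar near (250,58), slot open), though the arm hides part of it. I'll back out along the normal, move clear, and look again.

>>> play_rows(series=[[-1.4,0,2,0,255],[-2.8,0,4,0,255],[-4.4,0,6,0,255],[-6,0,8.5,0,255],[-7.5,0,11.5,0,255],[-8.5,0,15,0,255],[-9,-1,18.5,0,255],[-9.5,-3,21.5,0,255],[-9.5,-6,22,0,255],[-9.5,-9.5,22,0,255],[-9.5,-13,22,0,255],[-9.5,-16.5,22,0,255],[-9.5,-17,22,0,255],[-9.5,-17,22,0,255]])

```text
t: 10.8
eef_pos: [0.5683, -0.0372, 0.3628]
ee_rot: [-0.012, 0.953, -0.02, 0.301]
wrist_force: [1.3, 1.4, 0.0]
width: 0.0008
```

```bash
python3 st.py; python3 - <<'E'
from h import *
n=vision.get_image("top");w=vision.get_image("wrist")
a=cv2.resize(n[100:270,170:370],(470,400),interpolation=cv2.INTER_CUBIC);b=cv2.resize(w,(533,400))[:,100:420]
cv2.imwrite("pics/a3.png",np.hstack([a,b])[:,:,::-1]); 
E
```

```text
10.8 [ 0.5683 -0.0372  0.3628] z [ 0.574  0.01  -0.819] y [-0.031 -0.999 -0.034] tilt 35.1
[-0.775 -0.314  0.561  2.138  0.413  0.695 -2.038] [1.3 1.4 0. ] 0.0008
```

View pics/a3.png

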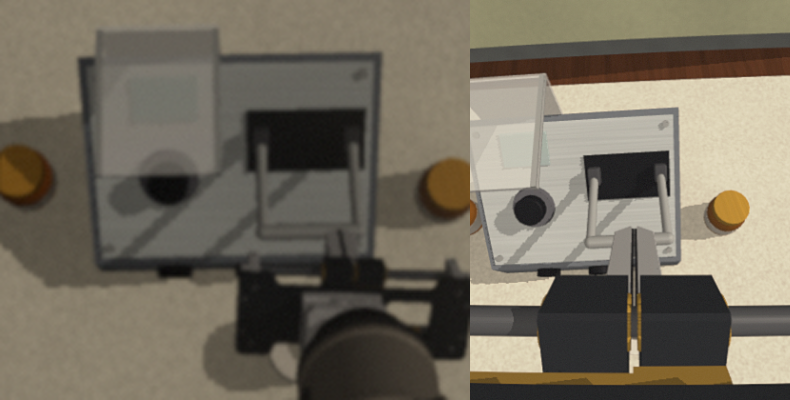

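The lever is down: the U lies forward, its bar at about (310,235) in the left crop, and the button is out again. The shut fingers are just in front of the bar. I'll lower them in front of and below it.

>>> play_rows(series=[[0,0,-4,0,255],[0,0,-8,0,255],[0,0,-12,0,255],[0,0,-16,0,255],[0.3,0,-20,0,255],[0.5,0,-22.5,0,255],[0.5,0,-23,0,255],[0.5,0,-23,0,255]])

```text
t: 11.57
eef_pos: [0.563, -0.0264, 0.1589]
ee_rot: [-0.021, 0.961, -0.015, 0.274]
wrist_force: [0.3, 1.3, -0.8]
width: 0.0002
```

```bash
python3 st.py; python3 - <<'E'
from h import *
w=vision.get_image("wrist");p=np.load("p.npy")
cv2.imwrite("pics/a4.png",w[:,:,::-1]);print(proj("wrist",T(p,[(-88,-31,189),(-88,-129,189)])))
E
```

```text
11.5667 [ 0.563  -0.0264  0.1589] z [ 0.528  0.033 -0.849] y [-0.016 -0.999 -0.049] tilt 32.0
[-0.907  0.062  0.89   2.381 -0.377  0.175 -1.28 ] [ 0.3  1.3 -0.8] 0.0002
[[185.68736689 178.80872872]
 [356.92745802 170.76195423]]
```

View pics/a4.png

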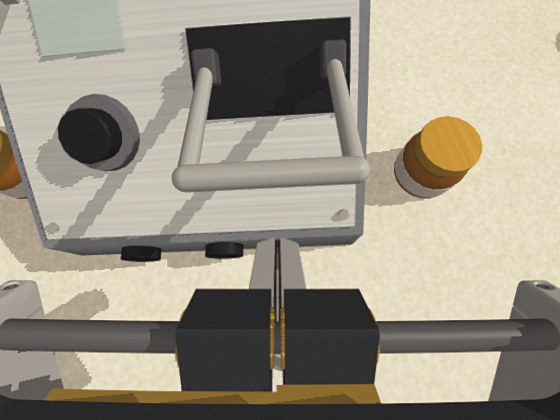

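The wrist view shows the bar from (178,180) to (365,170), agreeing with my model to a few pixels. The reach limit stopped the tool at z 0.159, with 32° tilt. That's low enough to catch the bar about 20 to 25 mm behind the tip, so I'll move forward to contact.

>>> play_rows(series=[[1,-0.5,0,0,255],[2,-1,0,0,255],[3,-1.1,-0.3,0,255],[3,-1.1,-0.5,0,255]])

```text
t: 11.95
eef_pos: [0.5948, -0.0376, 0.1549]
ee_rot: [-0.021, 0.961, -0.015, 0.275]
wrist_force: [0.2, 0.8, -0.3]
width: 0.0002
```

```bash
python3 st.py; cat > c.py <<'E'
from h import *
p=np.load("p.npy");s=env.sense();z=rot(s["ee_rot"]).apply([0,0,1])
d=R.from_euler('z',-p[2]).apply(s["eef_pos"]-[p[0],p[1],0])*1000;a=np.degrees(np.arctan2(z[0],-z[2]))
print("tcp box",d.round(1))
for f in(73,60,45,30,20,12,10,8,6.5):
    C=np.array([18-110*np.sin(np.radians(f)),157+110*np.cos(np.radians(f))]);v=C-d[[0,2]];sa,ca=np.sin(np.radians(a)),np.cos(np.radians(a))
    print(f,"L",round(-v@[sa,-ca],1),"perp",round(v@[ca,sa],1))
E
python3 c.py
```

```text
11.95 [ 0.5948 -0.0376  0.1549] z [ 0.53   0.033 -0.848] y [-0.017 -0.999 -0.049] tilt 32.1
[-0.657  0.143  0.681  2.316 -0.665  0.193 -0.987] [ 0.2  0.8 -0.3] 0.0002
tcp box [-94.8 -93.1 154.9]
73 L 25.0 perp 24.6
60 L 39.1 perp 45.1
45 L 49.2 perp 72.0
30 L 51.9 perp 100.6
20 L 49.6 perp 119.6
12 L 45.4 perp 134.4
10 L 44.0 perp 138.0
8 L 42.5 perp 141.5
6.5 L 41.3 perp 144.1
```

>>> play_rows(series=[[0.7,0,0.4,0,255],[1.2,0,1.4,0,255],[1.7,0,2.7,0,255],[2.5,0,3.9,0,255],[3.5,0,5.0,0,255],[4.6,0,5.9,0,255],[5.8,0,6.7,0,255],[6.7,0,7.2,0,255],[7.5,0,7.5,0,255],[7.5,0,7.5,0,255],[7.5,0,7.5,0,255]])

```text
t: 12.87
eef_pos: [0.6681, -0.0388, 0.2297]
ee_rot: [-0.021, 0.961, -0.016, 0.275]
wrist_force: [-2.7, 0.2, -0.6]
width: 0.0006
```

```bash
python3 st.py; python3 c.py; python3 - <<'E'
from h import *
w=vision.get_image("wrist");n=vision.get_image("scene")[100:300,130:330]
cv2.imwrite("pics/a5.png",np.hstack([cv2.resize(n,(380,380)),cv2.resize(w,(507,380))[:,90:470]])[:,:,::-1])
E
```

```text
12.8667 [ 0.6681 -0.0388  0.2297] z [ 0.529  0.032 -0.848] y [-0.019 -0.999 -0.049] tilt 32.0
[-0.803  0.174  0.873  2.106 -0.473  0.398 -1.19 ] [-2.7  0.2 -0.6] 0.0006
tcp box [-21.5 -95.4 229.7]
73 L 0.4 perp -77.2
60 L 14.5 perp -56.7
45 L 24.6 perp -29.8
30 L 27.3 perp -1.2
20 L 25.0 perp 17.8
12 L 20.8 perp 32.6
10 L 19.4 perp 36.2
8 L 17.9 perp 39.7
6.5 L 16.7 perp 42.3
```

View pics/a5.png

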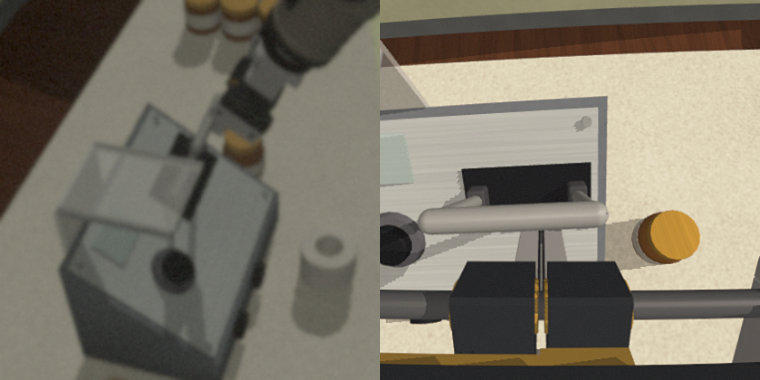

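The bar rests on the fingers at about 21°, with a steady 2.7 N. On past the latch point.

>>> play_rows(series=[[0.7,0,0.3,0,255],[1.4,0,0.5,0,255],[2.0,0,0.6,0,255],[2.5,0,0.6,0,255],[2.8,0,0.6,0,255],[2.8,0,0.6,0,255]])

```text
t: 13.47
eef_pos: [0.6967, -0.0391, 0.2357]
ee_rot: [-0.021, 0.961, -0.016, 0.275]
wrist_force: [-2.7, 0.1, 0.5]
width: 0.0008
```

```bash
python3 st.py; python3 c.py|tail -3
```

```text
13.4667 [ 0.6967 -0.0391  0.2357] z [ 0.53   0.031 -0.848] y [-0.019 -0.999 -0.049] tilt 32.0
[-0.744  0.227  0.835  2.042 -0.533  0.432 -1.145] [-2.7  0.1  0.5] 0.0008
10 L 29.4 perp 8.8
8 L 27.9 perp 12.3
6.5 L 26.7 perp 14.9
```

>>> play_rows(series=[[0.1,0,0,0,255],[0.2,0,0,0,255],[0.3,0,0,0,255],[0.3,0,0,0,255]])

```text
t: 13.8
eef_pos: [0.6982, -0.0391, 0.2351]
ee_rot: [-0.021, 0.961, -0.016, 0.274]
wrist_force: [-10.1, -0.6, 1.4]
width: 0.0005
```

The force rose to 10 N, so the lever is at its stop, past the latch. Backing off straight.

>>> play_rows(series=[[-0.3,0,0,0,255],[-0.7,0,0,0,255],[-1.3,0,0,0,255],[-2.2,0,0,0,255],[-4,0,0.5,0,255],[-7,0,2,0,255],[-10,0,4.5,0,255],[-12,0,8,0,255],[-13,0,12,0,255],[-13,0,14,0,255],[-13,0,14,0,255],[-13,0,14,0,255]])

```text
t: 14.8
eef_pos: [0.5702, -0.0395, 0.3835]
ee_rot: [-0.024, 0.96, -0.017, 0.28]
wrist_force: [0.6, 0.3, 0.1]
width: 0.0001
```

```bash
python3 st.py; python3 - <<'E'
from h import *
p=np.load("p.npy");w=vision.get_image("wrist");n=vision.get_image("scene")[120:340,130:350]
cv2.imwrite("pics/a6.png",np.hstack([cv2.resize(n,(400,400)),cv2.resize(w,(533,400))[:,100:500]])[:,:,::-1])
f=lambda u:(u*400/420-[100,0]+[400,0]).round()
for a in(0,.03,.2,1.1):
    t=a+np.radians(10);print(a,f(proj("wrist",T(p,[(18-110*np.sin(t),y,157+110*np.cos(t)) for y in(-31,-129)]))).tolist())
for q in[(.69,.3,.075),(.675,-.193,.075),(.492,-.023,.06)]:print(((proj("scene",[q])-[130,120])*400/220).round())
E
```

```text
14.8 [ 0.5702 -0.0395  0.3835] z [ 0.538  0.037 -0.842] y [-0.018 -0.998 -0.055] tilt 32.6
[-0.897 -0.344  0.668  2.069  0.393  0.802 -1.998] [0.6 0.3 0.1] 0.0001
0 [[511.0, 153.0], [596.0, 148.0]]
0.03 [[511.0, 156.0], [596.0, 151.0]]
0.2 [[511.0, 172.0], [596.0, 168.0]]
1.1 [[522.0, 237.0], [597.0, 234.0]]
[[112. 343.]]
[[233.  95.]]
[[315. 201.]]
```

View pics/a6.png

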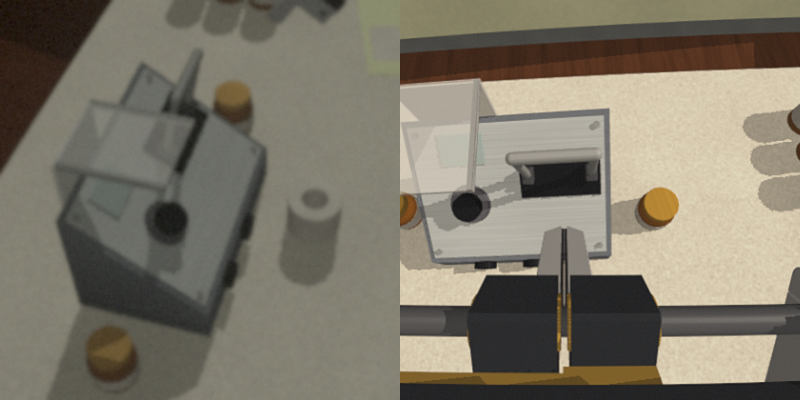

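The bar runs from (510,158) to (600,154), matching the latched angle of 0.03 (predicted rows 156 and 151). The jars at (110,353) and (232,97) and the roll at (314,200) are standing in place, and the robot touches nothing.

```bash
python3 -c "
from rig import env
print(env.sign_off())"
```

```text
the job is handed in; nothing more can be done
None
```

The safety test is done and handed in at about 15 s of the 48 s allowed: the test button dropped the lever, and the lever is back up and latched on its own.

- **Tilting the tool:** The moves have no tilt axis. I drove the arm repeatedly against joint 6's limit high above the bench until the tool leaned 35° forward.
- **Button:** I pressed it with the shut fingers under the hood, and the pictures showed the lever dropped and the button out again. The measured tip depth was only about 5.5 mm against the 7 mm release point. Joints 6 and 7 had reached the ends of their ranges by then. I put the difference down to position error, because the lever clearly fell.
- **Lever:** I lifted the bar along its arc with the shut fingers until the force rose to 10 N at the stop, then backed off.
- **Last checks:** About a second after backing off, the bar sat within a few pixels of the latched position (0.03 rad). The jars and label roll stood where they were, the fingers were clear, and the wrist force was under 1 N.

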